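# Half-turn the bayonet lid on the budgie feeder and hold it

### The arm

A 6-joint arm with a two-finger parallel gripper is mounted at the origin on the work surface. World frame = base frame: x ahead of the robot, y to its left, z up, the work surface at z = 0. Lengths are in m, angles in rad, forces in N, time in s.
With the tool pointing down it reaches from about 0.35 to 0.975 m from the base axis. Payload 4.9 kg.
Tool frame: the origin (TCP) lies between the finger pads; the fingertips stand 22 mm ahead of it and the grasp point (between the pads) lies 3 mm ahead of it; z points along the fingers, x is the direction in which the jaws open and shut, and the axes are right-handed (so a half turn about z gives the same grasp; the last joint's range is limited). The gripper opens to 85 mm and grips with 20 to 120 N. Pads are 22 mm wide; open, the fingers measure 114 mm over their backs; the gripper's body (76 mm by 85 mm) begins 54 mm behind the grasp point. The pads swing forward as they close: fully open they stand 13 mm farther back than shut.
Start: joints at [-1.234, 0.053, 1.613, -0, 1.476, -0.119], TCP at [0.275, -0.561, 0.253] pointing down, gripper open.
Joint ranges: [-3.01, 3.01], [-1.01, 2.22], [0.06, 2.58], [-1.02, 4.17], [0.09, 2.62], [-3.14, 3.14]. Speed limits (rad/s): [2.57, 2.57, 3.14, 3.14, 3.14, 3.14].

### API

Orientations are given as [roll, pitch, yaw] about the fixed x, y, z axes, in that order (R = Rz(yaw) Ry(pitch) Rx(roll)).
In Python, from rig import bot, capture, nets gives the robot as it stands. The module is installed in compiled form; this text tells all that it offers.
- The arm moves only by the tool drive_tool, never from a script. Its argument "rows" is a list of rows, each an object with "travel": the shift along the world's x, y, z in units of 50 mm (1.0 is 50 mm), a list of three; "rotation": the turn, a rotation vector about the world's x, y, z in units of 5 degrees (1.0 is 5 degrees), a list of three; "fingers": the finger opening in mm, from 0 to 85.4. In form: [{"travel": [x, y, z], "rotation": [ax, ay, az], "fingers": fingers}, ...]. A call has 1 to 12 rows; each row shifts and turns the pose as measured when the row begins; what a row does not reach is not made up. A row lasts 1/8 s, in which the tool goes at most 62.5 mm and 10.7 degrees, less where a joint would pass 70% of its speed; a pose out of reach is approached as far as the arm can. A call is refused whole if a number of a shift passes 1 or a number of a turn 1, either way. A call with a gripper value outside its range is refused whole. The fingers move at their own pace and stop on an object; "squeeze" is the grip in N (left out, the last holds). Time passes only in rows, so rows that do not move let the fingers close. It gives the time, the measured TCP pose, the force and the opening at its end, in the units of the state.
- bot.get_obs(): the state, without advancing time (a new reading comes with each control period).
- capture(name): name is "scene" or "side" or "wrist"; returns a dict with "pixels" (420x560x3 uint8, red, green, blue), "vfov" (degrees; the focal length in pixels is half the picture's height over the tangent of half this angle, whatever the lens; pixels are square), "cx", "cy" (the principal point, pixels), "view" (4x4, takes a point from world to camera coordinates). Camera axes: x right, y down, z forward; pixel columns grow to the right and rows downward; lengths in m; the calibration is good to about 2 mm. A picture is of the moment at which its call begins. There is no depth.
- bot.sign_off(): hands the job in, once; it reports no verdict.
Trained networks look in the newest picture that a camera, given by its name, has taken for a name from the list of things; names that differ only in an ending like _2 or _b are one class to them, and where a whole thing is asked for, a point or a joint stands for the part that bears it (a point fixed in the world has none). Each returns a list of dicts, best first, with "p" (0 to 1); they miss things now and then, are a little off and sometimes report something else, mostly with a low value. They report only what shows in the picture. A call takes as long as a camera call. They do not tell look-alikes from the thing itself.
- nets.boxes_of(camera, target): "rect" ([left, top, width, height] in pixels, round what is visible of it).
- nets.cut_out(camera, target): "mask" (420x560 bool, what is visible of it) and "rect" ([left, top, width, height] in pixels, round what is visible of it).
- nets.place_of(camera, target): "at" ([row, column] in pixels: a listed point, or the origin of a listed thing).
The state is a dict: "time_s": time; "joint_pos": joint angles; "qvel": joint speeds; "joint_torque": joint torques, N m; "position": TCP position; "ee_rot": TCP orientation; "contact_force": force on the tool from outside, world axes, zero at the start; "moment": the same for the moment, N m; "opening": opening from 0.0 (shut) to 1.0 (fully open).
Only numpy, scipy, OpenCV 4.12 (cv2) and the standard library are available. Lean on these libraries where they do the work, as an engineer would, in place of code of your own. Each camera call takes 0.05 s, during which the arm holds its last target. There are 200 camera calls.

### The job

Put the bayonet lid from the turntable tray onto the feeder cup: drop its two lugs through the slots in the mouth until it sits flush on the rim, then turn it clockwise (seen from above) halfway to its lock, so that its grip bar lines up with the two studs outside the rim, and do not turn it on into the lock click. A spring pushes the lid back, so finish while still gripping the bar and holding the lid there, ready for someone to clip in the cage hanger. Leave everything else where it is.

Things in the scene. Friction and masses are not known exactly. Their poses are not given: they have to be found in the camera images.
- lid: Loose yellow plastic bayonet lid, 80 g, upright on the turntable tray. Origin: centre of the underside of its plug, z up. Plug diameter 46, z 0 to 12.5, foot tapered to 38. Above it a disc of diameter 82, z 12.5 to 18.5, with an upright grip bar on top: 60 long along x, 14 thick (y), z 18.5 to 50.5. Same after half a turn. Told from the plain lid by its bar and size.
- lid_bar (a point): Centre of the top face of the lid's grip bar, 50.5 mm above the lid's origin, axes as the lid's. Small ribs carry the bar's line out to the disc's edge.
- lid_lug (a point): Tip of one of the lid's two lugs, which stick out of the plug along its +x and -x (in line with the bar), to 32 mm from the axis, 8 wide, z 0 to 5 above the lid's origin.
- feeder: Yellow plastic feeder cup with a bayonet mouth, fixed to the table, 76 outside diameter, rim 90 mm above the table, a seed dish 132 across and 14 high round its foot. Origin: centre of its underside, z up, x towards one slot. Fully in, the lid's disc sits on the rim, the lid's origin 77.5 mm above the feeder's. It then turns clockwise from above only; stops block the other way.
- feeder_mouth (a point): Centre of the feeder's mouth at rim level, axes as the feeder's. Flange 6 thick at the rim with a round opening of diameter 53; a groove 8 high runs under it for the lugs.
- slot (a point): On the middle line of one of the two slots in the flange, 30 mm from the axis at rim level; slots lie along the feeder's +x and -x, 14 wide at the opening, wider outward, reaching 34.5 mm from the axis. The lugs enter straight down with the lid's x along the feeder's x, either way round.
- half_stud (a point): Outer end of one of two half-way studs, 5 wide, that stick out of the cup wall just below the rim to 49 mm from the axis, at -45 and 135 degrees about z from the feeder's x: the lid's bar points at them when turned 45 degrees, halfway. The lid turns easily to 60 degrees; then its lugs ride over sprung lock pins, and it clicks at about 90.
- shutter (a joint): Sprung aluminium ring in the feeder, pushed round by the lid's lugs (rad). 0 for about the first 10 degrees of the lid's turn, then the lid's turn less about 0.17: about 0.62 at halfway; above 1.25 the lid is being forced into the lock. It pushes the lid back with about 0.03 N m at 0 and 0.08 N m at halfway.
- turntable: Small round turntable fixed to the table: foot of diameter 110, and on it a beech tray of diameter 210 that can spin (stiff), floor 25 mm above the table, rim to 33 mm. Origin at the centre of its underside. It carries the lid and the bell.
- bell: Red plastic bell toy, diameter 44, 48 tall, loose on the turntable tray; leave alone. Origin at the centre of its underside.
- plain_lid: Plain round yellow push-on lid, diameter 52, with a small round knob, 22 tall, loose on the table near the feeder; not the one to use. Origin at the centre of its underside.
- bath: Glass bird bath bowl, diameter 120, 45 tall, loose on the table; leave alone. Origin at the centre of its underside.
- scoop: Aluminium scoop, 160 long, 24 tall, loose; leave alone. Origin at the back of its pan.
- ladder: Beechwood ladder segment, 200 by 80, 10 tall, lying loose; leave alone. Origin at its centre below.
Mind the look-alikes: they are no part of the job. Leave any green look-alike of the lid alone.

How it is judged:
On the way:
1. the lid has dropped through the slots and sits flush on the feeder's rim, not yet turned (z of lid in the frame of feeder between 0.074 and 0.0805 m and horizontal distance between lid and feeder below 0.005 m and angle between lid's own z axis and vertical below 0.08 rad and angle between the x axis of lid and the x axis of feeder, either way round between -1 and 0.35 rad), for 0.1 s.
At the end, for the whole second after the job is handed in: The lid sits flush in the feeder mouth (within 3 mm in height, 5 mm of the axis, tilt under 0.08 rad), turned 45 degrees (within 10) clockwise from the slots, shutter at 0.4 to 0.95, and gripped by the fingers with over 2 N through the last second (z of lid in the frame of feeder between 0.074 and 0.0805 m and horizontal distance between lid and feeder below 0.005 m and angle between lid's own z axis and vertical below 0.08 rad and angle between the x axis of lid and the x axis of feeder, either way round between 0.611 and 0.96 rad and value of joint shutter between 0.4 and 0.95 rad and contact force between the fingers and lid above 2 N); the arm keeps its last pose, push and grip.
It fails at once if the lid is turned on into the lock (value of joint shutter above 1.25 rad).
It fails at once if something else on the table or tray is shifted by more than 30 mm (distance of any of bell, plain_lid, bath, scoop, ladder from where it was at the start of the episode above 0.03 m).
It also fails if it takes over 48 s, if anything falls off the work surface, if the arm or the gripper's body presses on something with over 40 N, if the wrist force passes 120 N, or if a joint passes its speed limit or range.

## Working session

There is one attempt and no reset: what is moved stays moved. The work goes in short steps, Python scripts to look and compute and a tool call to move; the robot and the scene stay as the last step left them, time stands still between calls to the robot, and variables do not carry over. Pictures are saved under pics/ and viewed, about 8 in all and at most 12, crops included, and the job is handed in when it is done.

Besides the shell and the picture viewer there is one more tool, called as name(argument=value, ...) on one line, values as JSON. drive_tool: Moves the arm, as the interface text tells. Its arguments: {"type":"object","properties":{"rows":{"type":"array","items":{"type":"object","properties":{"travel":{"type":"array","items":{"type":"number"}},"rotation":{"type":"array","items":{"type":"number"}},"fingers":{"type":"number"}}}},"squeeze":{"type":"number"}},"required":["rows"]}

```bash
mkdir -p pics
cat > h.py <<'E'
import numpy as np, cv2
from rig import bot, capture, nets
def cam(n):
    c=capture(n); c['f']=210/np.tan(np.radians(c['vfov'])/2); c['V']=np.array(c['view']); return c
def ray(c,rc):
    d=np.array([(rc[1]-c['cx'])/c['f'],(rc[0]-c['cy'])/c['f'],1.]); R=c['V'][:3,:3]; 
    return -R.T@c['V'][:3,3], R.T@d
def atz(c,rc,z):
    o,d=ray(c,rc); return o+d*(z-o[2])/d[2]
def proj(c,p):
    q=c['V'][:3,:3]@np.array(p)+c['V'][:3,3]; return np.array([c['cy']+c['f']*q[1]/q[2], c['cx']+c['f']*q[0]/q[2]])
def save(c,n,crop=None,s=1):
    im=c['pixels'][:,:,::-1]
    if crop: r0,r1,c0,c1=crop; im=im[r0:r1,c0:c1]
    cv2.imwrite('pics/'+n,cv2.resize(im,None,fx=s,fy=s,interpolation=cv2.INTER_CUBIC))
E
cat > a.py <<'E'
from h import *
ims=[]
for n in ['scene','side','wrist']:
    c=cam(n); ims.append(c['pixels'][:,:,::-1]); print(n,c['f'],'cam at',ray(c,(0,0))[0].round(3))
    for t,z in [('lid_bar',.0755),('lid_lug',.03),('lid',.025),('feeder_mouth',.09),('slot',.09),('half_stud',.085),('bell',.025),('turntable',0),('plain_lid',0),('feeder',0)]:
        for r in nets.place_of(n,t)[:3]:
            print(t,round(r['p'],2),np.round(r['at'],1),atz(c,r['at'],z).round(3)[:2])
cv2.imwrite('pics/1.png',cv2.resize(np.vstack([np.hstack(ims[:2]),np.hstack([ims[2],ims[2]*0])]),(800,600),interpolation=cv2.INTER_AREA))
print(bot.get_obs())
E
python3 a.py
```

```text
scene 438.2459356856117 cam at [ 1.074 -0.321  0.862]
lid_bar 0.91 [162.  331.3] [0.508 0.211]
lid_bar 0.72 [114.9 318.4] [0.346 0.291]
lid_lug 0.95 [177.1 341.2] [0.532 0.229]
lid_lug 0.74 [192.5 334.5] [0.563 0.183]
lid_lug 0.63 [132.8 312.9] [0.357 0.268]
lid 0.91 [173.4 325.4] [0.496 0.207]
lid 0.72 [128.1 317.2] [0.344 0.293]
feeder_mouth 0.97 [221.7 190.4] [ 0.492 -0.168]
slot 0.65 [235.9 185.9] [ 0.52  -0.192]
half_stud 0.76 [236.5 172. ] [ 0.502 -0.217]
half_stud 0.65 [235.7 187.6] [ 0.518 -0.188]
bell 0.76 [199.1 354.3] [0.604 0.214]
turntable 0.9 [189.1 335.3] [0.537 0.21 ]
plain_lid 0.72 [251.1 238.4] [ 0.562 -0.095]
feeder 0.7 [246.6 198.7] [ 0.5   -0.166]
feeder 0.43 [221.6 187.3] [ 0.419 -0.156]
side 486.1524801180345 cam at [0.191 0.682 1.043]
lid_bar 0.66 [286.2 257. ] [0.501 0.205]
lid_lug 0.85 [359.5 305.8] [0.334 0.293]
lid_lug 0.57 [304.3 254.8] [0.497 0.227]
lid 0.68 [302.  255.2] [0.5   0.219]
lid 0.62 [375.3 304.6] [0.322 0.324]
feeder_mouth 0.7 [173.8 328. ] [ 0.495 -0.178]
feeder_mouth 0.18 [206.7 292.5] [ 0.529 -0.032]
slot 0.87 [168.2 320.8] [ 0.52  -0.189]
[... 232 characters left out ...]
810227 cam at [ 0.335 -0.532  0.375]
{'time_s': 1.65, 'joint_pos': array([-1.23397302e+00,  5.26839873e-02,  1.61291045e+00,  2.58869059e-05,
        1.47602989e+00, -1.19018304e-01]), 'qvel': array([ 0.00301562, -0.00094351, -0.00252543, -0.00035409, -0.00096993,
       -0.00026363]), 'joint_torque': array([-2.10805018e-03, -3.93681014e+01, -3.70453799e+01, -2.53712897e-04,
        4.48219735e-04, -5.51646238e-06]), 'position': array([ 0.27512247, -0.5611552 ,  0.25330726]), 'ee_rot': array([-3.14156331e+00,  2.83832315e-05, -1.11495716e+00]), 'contact_force': array([0.04052576, 0.07666815, 1.00497032]), 'moment': array([-0.00824666, -0.02078167, -0.02621136]), 'opening': 1.004142999136393}
```

View pics/1.png

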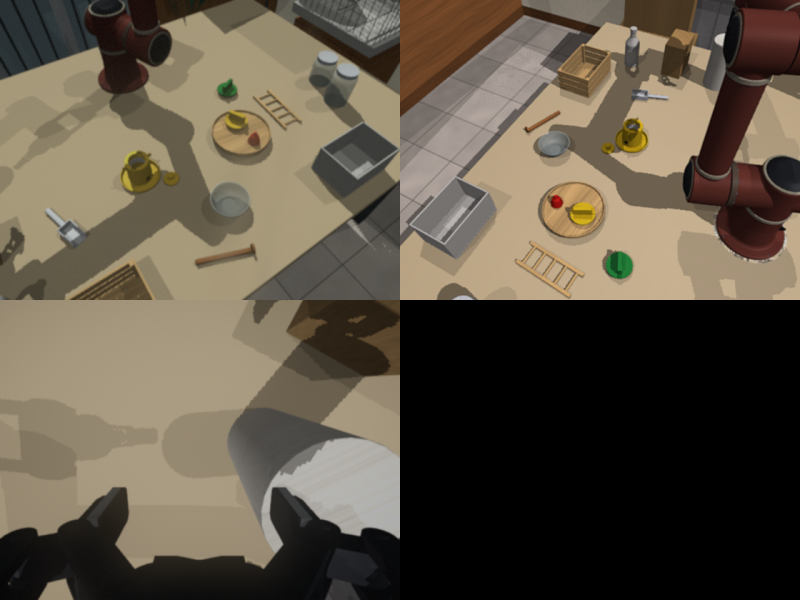

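drive_tool(rows=[{"travel": [0.2,0.6,0.8],"rotation": [0,0,-1],"fingers": 85},{"travel": [0.3,0.9,0.4],"rotation": [0,0,-1],"fingers": 85},{"travel": [0.3,0.9,0.2],"rotation": [0,0,-1],"fingers": 85},{"travel": [0.3,0.9,0.2],"rotation": [0,0,-1],"fingers": 85},{"travel": [0.3,0.9,0.2],"rotation": [0,0,-1],"fingers": 85},{"travel": [0.4,0.9,0],"rotation": [0,0,-0.2],"fingers": 85},{"travel": [0.4,0.9,0],"rotation": [0,0,0],"fingers": 85},{"travel": [0.4,0.9,0],"rotation": [0,0,0],"fingers": 85},{"travel": [0.2,0.5,0],"rotation": [0,0,0],"fingers": 85},{"travel": [0,0,0],"rotation": [0,0,0],"fingers": 85}])

```text
time_s: 2.9
position: [0.4171, -0.1794, 0.347]
ee_rot: [-3.134, -0.001, -1.586]
contact_force: [-0.5, -0.5, 0.2]
opening: 0.992
```

```bash
cat > b.py <<'E'
from h import *
import sys
c=cam('wrist'); save(c,sys.argv[1],s=1.4)
print(ray(c,(0,0))[0])
for t,z in [('lid_bar',.0755),('lid_lug',.0275),('lid',.025),('feeder_mouth',.09),('slot',.09),('half_stud',.085),('feeder',0),('plain_lid',0)]:
    for r in nets.place_of('wrist',t)[:3]:
        print(t,round(r['p'],2),np.round(r['at'],1),atz(c,r['at'],z).round(4)[:2])
E
python3 b.py 2.png
```

```text
[ 0.48327244 -0.18016474  0.46894219]
lid 0.22 [104.2 310.9] [ 0.5037 -0.2223]
feeder_mouth 0.59 [110.4 268.9] [ 0.495  -0.1704]
slot 0.66 [ 84.9 286.1] [ 0.5208 -0.1894]
half_stud 0.77 [104.7 312.7] [ 0.5004 -0.2186]
half_stud 0.69 [113.  267.5] [ 0.4924 -0.1687]
feeder 0.91 [109.4 273. ] [ 0.499  -0.1737]
feeder 0.71 [105.6 311.2] [ 0.5031 -0.2251]
plain_lid 0.62 [ 59.6 210.8] [ 0.5621 -0.094 ]
```

View pics/2.png

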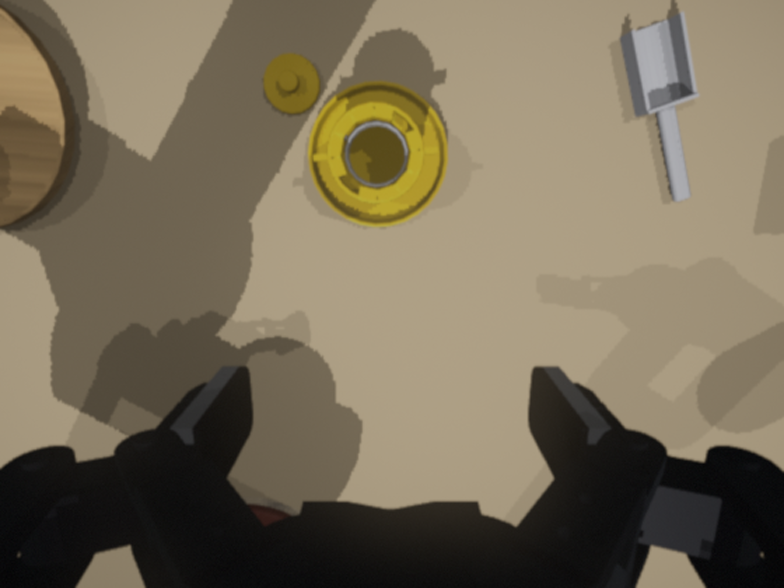

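drive_tool(rows=[{"travel": [0.3,0.1,-0.9],"rotation": [0,0,0],"fingers": 85},{"travel": [0.2,0.1,-0.9],"rotation": [0,0,0],"fingers": 85},{"travel": [0,0,-0.3],"rotation": [0,0,0],"fingers": 85},{"travel": [0,0,0],"rotation": [0,0,0],"fingers": 85}])

```text
time_s: 3.85
position: [0.442, -0.1732, 0.2414]
ee_rot: [-3.131, -0.003, -1.594]
contact_force: [0.5, 0.6, 0.3]
opening: 0.994
```

```bash
python3 b.py 3.png
```

```text
[ 0.50781932 -0.17413834  0.36351867]
lid_lug 0.26 [140.5 270.4] [ 0.4906 -0.167 ]
feeder_mouth 0.64 [139.2 269.7] [ 0.4948 -0.1678]
slot 0.9 [107.9 296.7] [ 0.5184 -0.1897]
half_stud 0.9 [131.7 331.1] [ 0.4994 -0.2178]
feeder 0.58 [132.6 272.5] [ 0.4973 -0.1688]
plain_lid 0.71 [ 71.2 197.4] [ 0.5598 -0.0942]
```

View pics/3.png

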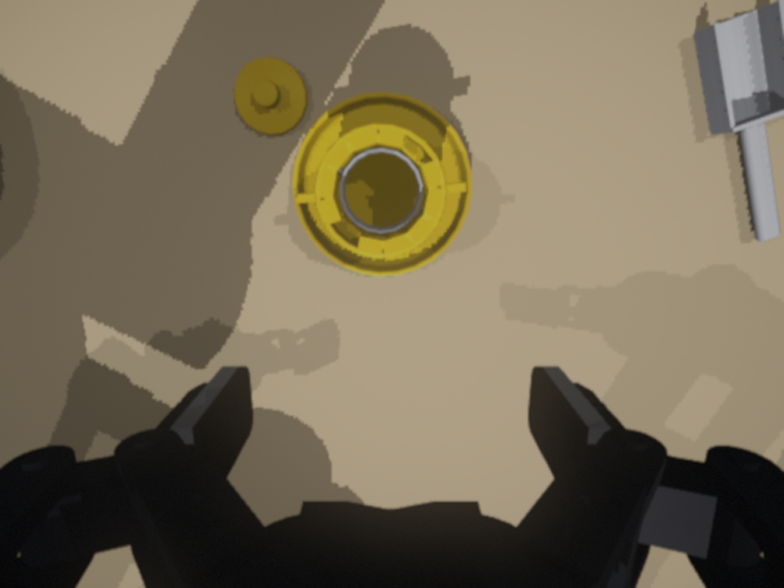

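```bash
cat > w.py <<'E'
from h import *
def topdown(c,cx,cy,z,half=.06,N=600):
    # picture: right=-y? use right=+x, up=+y
    s=2*half/N
    w=[(cx-half,cy+half),(cx+half,cy+half),(cx+half,cy-half),(cx-half,cy-half)]
    src=np.float32([proj(c,(x,y,z))[::-1] for x,y in w]); dst=np.float32([[0,0],[N,0],[N,N],[0,N]])
    return cv2.warpPerspective(c['pixels'][:,:,::-1],cv2.getPerspectiveTransform(src,dst),(N,N),flags=cv2.INTER_CUBIC)
E
python3 - <<'E'
from w import *
c=cam('wrist')
for p in [(191/1.4,380/1.4),(150/1.4,417/1.4),(231/1.4,345/1.4)]: print(atz(c,p,.09).round(4))
im=topdown(c,.4945,-.1695,.09)
cv2.circle(im,(300,300),190,(255,0,0),1); cv2.circle(im,(300,300),132,(255,0,0),1)
for a in (-38.5,141.5): cv2.line(im,(300,300),(int(300+200*np.cos(np.radians(a))),int(300-200*np.sin(np.radians(a)))),(0,0,255),1)
for a in (-83.5,96.5): cv2.line(im,(300,300),(int(300+250*np.cos(np.radians(a))),int(300-250*np.sin(np.radians(a)))),(0,255,0),1)
cv2.imwrite('pics/4.png',im)
E
```

```text
[ 0.4981 -0.1695  0.09  ]
[ 0.5202 -0.191   0.09  ]
[ 0.4756 -0.1483  0.09  ]
```

View pics/4.png

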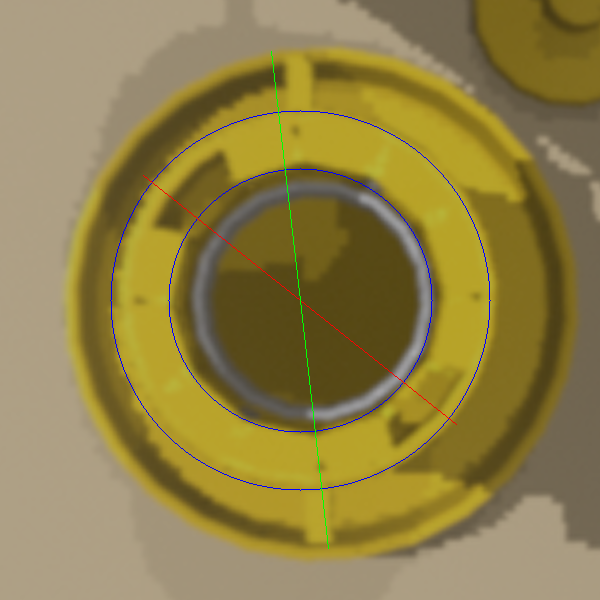

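drive_tool(rows=[{"travel": [0,0.6,0.5],"rotation": [0,0,0.8],"fingers": 85},{"travel": [0,0.9,0.4],"rotation": [0,0,0.8],"fingers": 85},{"travel": [0,1,0],"rotation": [0,0,0.8],"fingers": 85},{"travel": [0,1,0],"rotation": [0,0,0.8],"fingers": 85},{"travel": [0,1,0],"rotation": [0,0,0.8],"fingers": 85},{"travel": [0,1,0],"rotation": [0,0,0.8],"fingers": 85},{"travel": [0,1,0],"rotation": [0,0,0.8],"fingers": 85},{"travel": [0,0.8,0],"rotation": [0,0,0],"fingers": 85},{"travel": [0,0,0],"rotation": [0,0,0],"fingers": 85}])

```text
time_s: 5.48
position: [0.4409, 0.2028, 0.2913]
ee_rot: [-3.123, -0.006, -1.091]
contact_force: [-0.6, -0.6, -0.2]
opening: 0.994
```

```bash
python3 b.py 5.png
```

```text
[0.49819289 0.23351318 0.41388611]
lid_bar 0.79 [128.7 286.5] [0.4997 0.223 ]
lid_bar 0.79 [231.5 145.6] [0.3366 0.3063]
lid_lug 0.67 [223.7 186.2] [0.3454 0.2769]
lid_lug 0.62 [ 98.  292.4] [0.532  0.2311]
lid 0.8 [218.2 158. ] [0.3352 0.3102]
feeder 0.65 [267.5 543.2] [ 0.4993 -0.1713]
feeder 0.37 [ 37.5 138.7] [0.5114 0.4155]
plain_lid 0.69 [201.8 528.9] [ 0.5631 -0.097 ]
```

View pics/5.png

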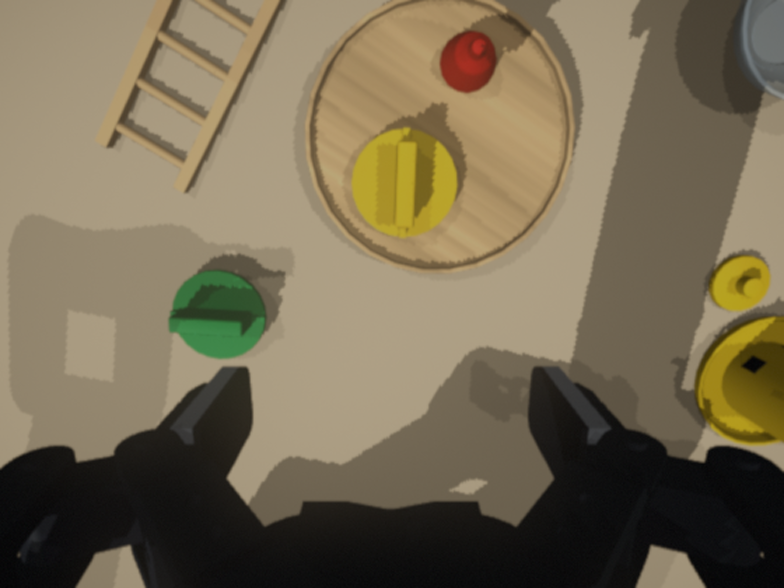

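Run:
```python
from w import *
c=cam('wrist')
a=topdown(c,.505,.215,.0755,N=400); b=topdown(c,.505,.215,.0435,N=400)
cv2.imwrite('pics/6.png',np.hstack([a,b]))
```

```text
(no output)
```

View pics/6.png

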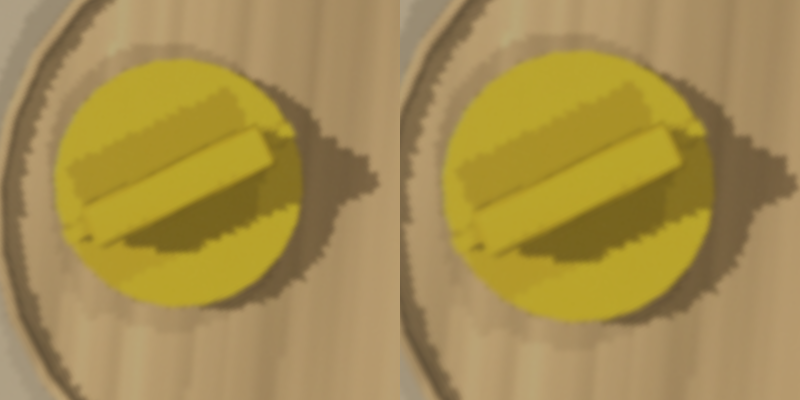

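```bash
cat > go.py <<'E'
# usage: go.py x y z yawdeg -> needed units
from h import *; import sys
from scipy.spatial.transform import Rotation as R
x,y,z,w=map(float,sys.argv[1:5]); o=bot.get_obs()
A=R.from_euler('xyz',o['ee_rot']); T=R.from_euler('xyz',[np.pi,0,np.radians(w)])
tilt_axis=A.as_matrix()[:,2]
print('t',o['time_s'],'travel',((np.array([x,y,z])-o['position'])/.05).round(2),'rot',(np.degrees((T*A.inv()).as_rotvec())/5).round(2),'toolz',tilt_axis.round(4),'F',o['contact_force'].round(2),'M',o['moment'].round(3),'open',round(o['opening'],3),'q',o['joint_pos'].round(2),'pos',o['position'].round(4))
E
python3 go.py .4985 .2192 .070 -64.5
```

```text
t 5.975 travel [ 1.14  0.38 -4.43] rot [-0.03  0.22 -0.34] toolz [ 0.0194  0.0026 -0.9998] F [-0.03 -0.26  0.34] M [ 0.001  0.006 -0.017] open 0.995 q [ 0.27 -0.32  1.89 -0.    1.56  1.37] pos [0.4415 0.2001 0.2913]
```

drive_tool(rows=[{"travel": [0.6,0.2,-0.6],"rotation": [0,0.2,-0.3],"fingers": 45},{"travel": [0.55,0.2,-1],"rotation": [0,0,0],"fingers": 45},{"travel": [0,0,-1],"rotation": [0,0,0],"fingers": 45},{"travel": [0,0,-0.6],"rotation": [0,0,0],"fingers": 45},{"travel": [0,0,0],"rotation": [0,0,0],"fingers": 45}])

```text
time_s: 6.6
position: [0.502, 0.2191, 0.1299]
ee_rot: [-3.133, 0.0, -1.126]
contact_force: [-0.9, -0.3, -0.2]
opening: 0.529
```

```bash
python3 go.py .4985 .2192 .070 -64.5
```

```text
t 6.6 travel [-0.07  0.   -1.2 ] rot [-0.05  0.09  0.  ] toolz [ 0.0079  0.004  -1.    ] F [-0.86 -0.33 -0.18] M [0.034 0.032 0.012] open 0.529 q [ 0.27 -0.03  1.91  0.    1.25  1.4 ] pos [0.502  0.2191 0.1299]
```

drive_tool(rows=[{"travel": [-0.07,0,-0.7],"rotation": [0,0.1,0],"fingers": 45},{"travel": [0,0,-0.5],"rotation": [0,0,0],"fingers": 45},{"travel": [0,0,0],"rotation": [0,0,0],"fingers": 45},{"travel": [0,0,0],"rotation": [0,0,0],"fingers": 45}])

```text
time_s: 7.1
position: [0.5037, 0.22, 0.077]
ee_rot: [-3.129, 0.002, -1.127]
contact_force: [0.4, 0.5, -0.5]
opening: 0.53
```

```bash
python3 go.py .4985 .2192 .070 -64.5
```

```text
t 7.1 travel [-0.1  -0.02 -0.14] rot [-0.08  0.12  0.02] toolz [ 0.0109  0.0073 -0.9999] F [ 0.45  0.51 -0.55] M [ 0.028 -0.004  0.003] open 0.53 q [0.27 0.04 1.93 0.   1.15 1.4 ] pos [0.5037 0.22   0.077 ]
```

drive_tool(rows=[{"travel": [-0.1,-0.02,-0.14],"rotation": [-0.1,0.15,0],"fingers": 45},{"travel": [-0.05,-0.02,0],"rotation": [0,0.1,0],"fingers": 45},{"travel": [0,0,0],"rotation": [0,0,0],"fingers": 45}])

```text
time_s: 7.48
position: [0.4979, 0.2185, 0.0735]
ee_rot: [3.135, 0.003, -1.127]
contact_force: [-0.2, 0.4, 0.4]
opening: 0.529
```

```bash
python3 go.py .4985 .2192 .070 -64.5
```

```text
t 7.475 travel [ 0.01  0.01 -0.07] rot [ 0.   -0.08  0.02] toolz [-6.6e-03 -3.0e-04 -1.0e+00] F [-0.17  0.42  0.41] M [0.051 0.023 0.002] open 0.529 q [0.28 0.05 1.94 0.   1.16 1.4 ] pos [0.4979 0.2185 0.0735]
```

drive_tool(squeeze=60, rows=[{"travel": [0,0.01,-0.08],"rotation": [0,-0.07,0],"fingers": 45},{"travel": [0,0,0],"rotation": [0,0,0],"fingers": 10},{"travel": [0,0,0],"rotation": [0,0,0],"fingers": 5},{"travel": [0,0,0],"rotation": [0,0,0],"fingers": 5},{"travel": [0,0,0],"rotation": [0,0,0],"fingers": 5},{"travel": [0,0,0],"rotation": [0,0,0],"fingers": 5}])

```text
time_s: 8.22
position: [0.4982, 0.2191, 0.0696]
ee_rot: [-3.141, -0.0, -1.127]
contact_force: [-0.2, -0.6, 1.2]
opening: 0.151
```

```bash
python3 go.py .4985 .2192 .070 -64.5
```

```text
t 8.225 travel [0.01 0.   0.01] rot [0.   0.   0.02] toolz [ 4.e-04 -1.e-04 -1.e+00] F [-0.17 -0.56  1.2 ] M [ 0.052 -0.006  0.044] open 0.151 q [ 0.28  0.05  1.94 -0.    1.15  1.4 ] pos [0.4982 0.2191 0.0696]
```

drive_tool(rows=[{"travel": [0,0,0.4],"rotation": [0,0,0],"fingers": 5},{"travel": [0,0,0.9],"rotation": [0,0,0],"fingers": 5},{"travel": [0,0,0.9],"rotation": [0,0,0],"fingers": 5},{"travel": [0,-0.2,0.5],"rotation": [0,0,1],"fingers": 5},{"travel": [0,-0.4,0],"rotation": [0,0,1],"fingers": 5},{"travel": [0,-0.4,0],"rotation": [0,0,1],"fingers": 5},{"travel": [0,-0.4,0],"rotation": [0,0,1],"fingers": 5},{"travel": [0,-0.4,0],"rotation": [0,0,1],"fingers": 5},{"travel": [0,-0.4,0],"rotation": [0,0,1],"fingers": 5},{"travel": [0,-0.4,0],"rotation": [0,0,1],"fingers": 5},{"travel": [0,-0.4,0],"rotation": [0,0,1],"fingers": 5},{"travel": [0,-0.4,0],"rotation": [0,0,1],"fingers": 5}])

```text
time_s: 9.72
position: [0.498, 0.045, 0.226]
ee_rot: [-3.131, -0.013, -0.312]
contact_force: [0.1, 0.2, -0.6]
opening: 0.153
```

drive_tool(rows=[{"travel": [0,-0.4,0],"rotation": [0,0,1],"fingers": 5},{"travel": [0,-0.4,0],"rotation": [0,0,1],"fingers": 5},{"travel": [0,-0.4,0],"rotation": [0,0,1],"fingers": 5},{"travel": [0,-0.4,0],"rotation": [0,0,1],"fingers": 5},{"travel": [0,-0.4,0],"rotation": [0,0,1],"fingers": 5},{"travel": [0,-0.4,0],"rotation": [0,0,1],"fingers": 5},{"travel": [0,-0.4,0],"rotation": [0,0,1],"fingers": 5},{"travel": [0,-0.4,0],"rotation": [0,0,1],"fingers": 5},{"travel": [0,-0.4,0],"rotation": [0,0,1],"fingers": 5},{"travel": [0,-0.3,0],"rotation": [0,0,1],"fingers": 5},{"travel": [0,0,0],"rotation": [0,0,0],"fingers": 5}])

```text
time_s: 11.1
position: [0.4979, -0.1577, 0.2422]
ee_rot: [-3.139, -0.027, 0.588]
contact_force: [-0.1, 0.2, -0.5]
opening: 0.154
```

```bash
python3 go.py .496 -.169 .165 47.5
```

```text
t 11.1 travel [-0.04 -0.23 -1.54] rot [-0.22  0.21  2.76] toolz [ 0.0206  0.0169 -0.9996] F [-0.11  0.19 -0.47] M [ 0.026  0.059 -0.001] open 0.154 q [-0.46 -0.2   1.87  0.02  1.46 -1.05] pos [ 0.4979 -0.1577  0.2422]
```

drive_tool(rows=[{"travel": [0,-0.1,-0.4],"rotation": [-0.1,0.1,0.9],"fingers": 5},{"travel": [0,-0.1,-0.4],"rotation": [-0.1,0.1,0.9],"fingers": 5},{"travel": [-0.04,-0.05,-0.3],"rotation": [0,0,0.9],"fingers": 5},{"travel": [0,0,0],"rotation": [0,0,0],"fingers": 5}])

```text
time_s: 11.6
position: [0.4965, -0.1683, 0.1898]
ee_rot: [3.138, -0.005, 0.826]
contact_force: [-0.2, -0.1, -0.6]
opening: 0.155
```

```bash
python3 go.py .496 -.169 .165 47.5
```

```text
t 11.6 travel [-0.01 -0.01 -0.5 ] rot [-0.01  0.07  0.04] toolz [ 0.0057  0.001  -1.    ] F [-0.24 -0.11 -0.63] M [-0.    -0.013  0.003] open 0.155 q [-0.47 -0.15  1.91  0.    1.37 -1.3 ] pos [ 0.4965 -0.1683  0.1898]
```

Run:
```python
from w import *
ims=[]
for n,(r,cc) in [('scene',(205,190)),('side',(160,330)),('wrist',None and 0 or (230,280))]:
    c=cam(n); k=60 if n!='wrist' else 150
    if n=='wrist': ims.append(topdown(c,.496,-.169,.1637,half=.065,N=400)); continue
    im=c['pixels'][r-60:r+60,cc-60:cc+60,::-1]; im=np.ascontiguousarray(im)
    im=cv2.resize(im,(400,400),interpolation=cv2.INTER_CUBIC)
    ims.append(im)
    for t in ['lid_bar','lid_lug','feeder_mouth','slot','half_stud','lid','feeder']:
        print(n,t,[(round(q['p'],2),np.round(q['at'],1)) for q in nets.place_of(n,t)[:3]])
    o=bot.get_obs()['position']
    print('exp bar',proj(c,(o[0],o[1],o[2]-.0446+.0505)),'mouth',proj(c,(.496,-.169,.09)),'stud',proj(c,(.498,-.218,.0855)))
cv2.imwrite('pics/7.png',cv2.resize(np.hstack(ims),(800,267)) )
```

```text
scene lid_bar [(0.87, array([190.3, 184.8]))]
scene lid_lug [(0.87, array([133.3, 312.4])), (0.55, array([196. , 191.4]))]
scene feeder_mouth [(0.96, array([224. , 190.3]))]
scene slot [(0.79, array([234.6, 184.1]))]
scene half_stud [(0.97, array([238.1, 171.5]))]
scene lid [(0.84, array([209.4, 184.7])), (0.74, array([127.9, 317.5])), (0.62, array([233.9, 185.6]))]
scene feeder [(0.77, array([245.9, 199. ]))]
exp bar [191.98252201 182.33063486] mouth [223.28608652 190.6735492 ] stud [235.31369638 170.8545786 ]
side lid_bar [(0.85, array([144.9, 330.7])), (0.76, array([363.4, 307. ]))]
side lid_lug [(0.91, array([169.3, 334.3])), (0.74, array([360., 306.]))]
side feeder_mouth [(0.9, array([174.4, 325.3]))]
side slot [(0.65, array([167.3, 320.1])), (0.49, array([211.8, 217.6]))]
side half_stud [(0.79, array([164.8, 335.5]))]
side lid [(0.9, array([373.9, 303.9])), (0.6, array([158.9, 321. ]))]
side feeder [(0.68, array([196.1, 323.6]))]
exp bar [146.46216667 328.69034705] mouth [175.86638457 326.13062219] stud [165.13337912 332.60384388]
```

View pics/7.png

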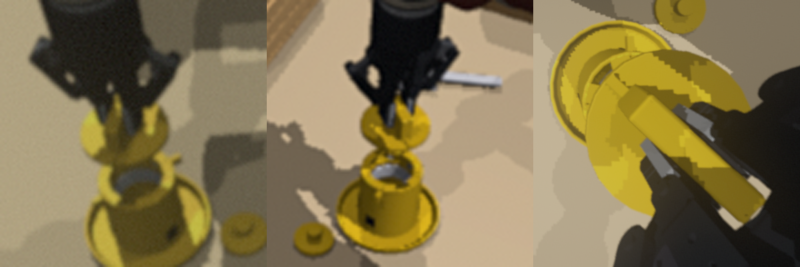

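drive_tool(rows=[{"travel": [-0.01,-0.01,-0.4],"rotation": [0,0.07,0.03],"fingers": 5},{"travel": [0,0,-0.4],"rotation": [0,0,0],"fingers": 5},{"travel": [0,0,-0.1],"rotation": [0,0,0],"fingers": 5},{"travel": [0,0,0],"rotation": [0,0,0],"fingers": 5}])

```text
time_s: 12.95
position: [0.4956, -0.1694, 0.1411]
ee_rot: [-3.14, 0.0, 0.83]
contact_force: [-0.2, 0.2, -1.0]
opening: 0.151
```

```bash
python3 go.py .496 -.169 .1221 47.5
```

```text
t 12.95 travel [ 0.01  0.01 -0.38] rot [-0.01 -0.02 -0.01] toolz [-1.5e-03  9.0e-04 -1.0e+00] F [-0.18  0.22 -0.97] M [ 0.017  0.058 -0.007] open 0.151 q [-0.47 -0.09  1.95  0.    1.29 -1.3 ] pos [ 0.4956 -0.1694  0.1411]
```

drive_tool(rows=[{"travel": [0.01,0.01,-0.12],"rotation": [0,0,0],"fingers": 5},{"travel": [0,0,-0.1],"rotation": [0,0,0],"fingers": 5},{"travel": [0,0,-0.08],"rotation": [0,0,0],"fingers": 5},{"travel": [0,0,0],"rotation": [0,0,0],"fingers": 5}])

```text
time_s: 13.45
position: [0.4969, -0.1692, 0.1263]
ee_rot: [3.141, -0.0, 0.83]
contact_force: [0.0, -0.0, -0.4]
opening: 0.15
```

```bash
python3 go.py .496 -.169 .1221 47.5
```

```text
t 13.45 travel [-0.02  0.   -0.08] rot [ 0.    0.01 -0.01] toolz [ 5.e-04 -2.e-04 -1.e+00] F [ 0.02 -0.02 -0.43] M [-0.059 -0.029  0.016] open 0.15 q [-0.47 -0.07  1.96  0.    1.26 -1.3 ] pos [ 0.4969 -0.1692  0.1263]
```

drive_tool(rows=[{"travel": [-0.01,0,-0.06],"rotation": [0,0,0],"fingers": 5},{"travel": [0,0,-0.04],"rotation": [0,0,0],"fingers": 5},{"travel": [0,0,-0.03],"rotation": [0,0,0],"fingers": 5},{"travel": [0,0,0],"rotation": [0,0,0],"fingers": 5}])

```text
time_s: 13.95
position: [0.4971, -0.1696, 0.1225]
ee_rot: [3.14, -0.0, 0.83]
contact_force: [-1.0, -0.1, -0.6]
opening: 0.15
```

```bash
python3 go.py .496 -.169 .1221 47.5
```

```text
t 13.95 travel [-0.02  0.01 -0.01] rot [ 0.01  0.01 -0.02] toolz [ 1.2e-03 -8.0e-04 -1.0e+00] F [-1.03 -0.05 -0.62] M [ 0.06   0.012 -0.031] open 0.15 q [-0.47 -0.07  1.96 -0.    1.25 -1.3 ] pos [ 0.4971 -0.1696  0.1225]
```

drive_tool(rows=[{"travel": [-0.02,0.01,-0.04],"rotation": [0,0,0],"fingers": 5},{"travel": [0,0,-0.03],"rotation": [0,0,0],"fingers": 5},{"travel": [0,0,0],"rotation": [0,0,0],"fingers": 5}])

```text
time_s: 14.32
position: [0.4974, -0.1697, 0.1224]
ee_rot: [3.137, -0.001, 0.83]
contact_force: [-0.1, 0.8, -0.8]
opening: 0.153
```

```bash
python3 go.py .496 -.169 .1221 47.5
```

```text
t 14.325 travel [-0.03  0.01 -0.01] rot [ 0.02  0.04 -0.02] toolz [ 0.0037 -0.0021 -1.    ] F [-0.13  0.85 -0.78] M [ 0.051  0.001 -0.028] open 0.153 q [-0.47 -0.07  1.96 -0.    1.24 -1.3 ] pos [ 0.4974 -0.1697  0.1224]
```

drive_tool(rows=[{"travel": [0,0,-0.01],"rotation": [0,0,-0.8],"fingers": 5},{"travel": [0,0,0],"rotation": [0,0,-0.8],"fingers": 5},{"travel": [0,0,0],"rotation": [0,0,-0.8],"fingers": 5},{"travel": [0,0,0],"rotation": [0,0,-0.8],"fingers": 5},{"travel": [0,0,0],"rotation": [0,0,-0.8],"fingers": 5},{"travel": [0,0,0],"rotation": [0,0,0],"fingers": 5}])

```text
time_s: 15.08
position: [0.4971, -0.1707, 0.1222]
ee_rot: [3.136, 0.001, 0.472]
contact_force: [0.1, 0.6, 2.0]
opening: 0.156
```

```bash
python3 go.py .497 -.1694 .1221 2.5
```

```text
t 15.075 travel [-0.    0.03 -0.  ] rot [ 0.06  0.   -4.9 ] toolz [ 0.0013 -0.0054 -1.    ] F [0.09 0.63 2.02] M [0.138 0.084 0.043] open 0.156 q [-0.47 -0.07  1.96 -0.    1.25 -0.94] pos [ 0.4971 -0.1707  0.1222]
```

drive_tool(rows=[{"travel": [0,0.02,0],"rotation": [0.05,0,-0.9],"fingers": 5},{"travel": [0,0,0],"rotation": [0,0,-0.9],"fingers": 5},{"travel": [0,0,0],"rotation": [0,0,-0.9],"fingers": 5},{"travel": [0,0,0],"rotation": [0,0,-0.9],"fingers": 5},{"travel": [0,0,0],"rotation": [0,0,-0.8],"fingers": 5},{"travel": [0,0,0],"rotation": [0,0,0],"fingers": 5}])

```text
time_s: 15.82
position: [0.4965, -0.1704, 0.1222]
ee_rot: [3.139, 0.002, 0.085]
contact_force: [-1.4, 0.2, 1.4]
opening: 0.152
```

```bash
python3 go.py .497 -.1694 .1221 2.5
```

```text
t 15.825 travel [ 0.01  0.02 -0.  ] rot [ 0.03 -0.02 -0.47] toolz [-0.0014 -0.0025 -1.    ] F [-1.39  0.2   1.39] M [0.037 0.053 0.036] open 0.152 q [-0.47 -0.07  1.96 -0.    1.25 -0.55] pos [ 0.4965 -0.1704  0.1222]
```

drive_tool(rows=[{"travel": [0.01,0.01,0],"rotation": [0,0,-0.5],"fingers": 5},{"travel": [0,0,0],"rotation": [0,0,0],"fingers": 5},{"travel": [0,0,0],"rotation": [0,0,0],"fingers": 5}])

```text
time_s: 16.2
position: [0.4966, -0.1702, 0.1222]
ee_rot: [3.139, 0.003, 0.046]
contact_force: [-1.6, -0.4, 2.0]
opening: 0.154
```

```bash
python3 go.py .497 -.1694 .1221 2.5
python3 - <<'E'
from w import *
ims=[]
for n,(r,cc) in [('scene',(215,190)),('side',(170,330)),('wrist',(0,0))]:
    c=cam(n)
    if n=='wrist': im=topdown(c,.496,-.169,.096,half=.065,N=400)
    else: im=cv2.resize(np.ascontiguousarray(c['pixels'][r-50:r+50,cc-50:cc+50,::-1]),(400,400),interpolation=cv2.INTER_CUBIC)
    ims.append(im)
cv2.imwrite('pics/8.png',cv2.resize(np.hstack(ims),(800,267),interpolation=cv2.INTER_AREA))
E
```

```text
t 16.2 travel [ 0.01  0.02 -0.  ] rot [ 0.04 -0.03 -0.02] toolz [-0.0026 -0.0031 -1.    ] F [-1.57 -0.4   2.01] M [0.103 0.168 0.04 ] open 0.154 q [-0.47 -0.07  1.96 -0.    1.25 -0.51] pos [ 0.4966 -0.1702  0.1222]
```

View pics/8.png

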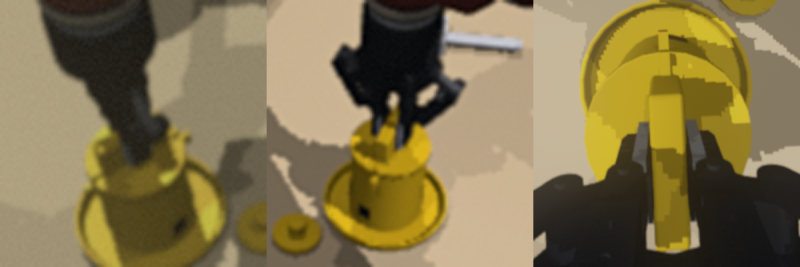

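Run:
```python
from w import *
c=cam('wrist'); a=topdown(c,.497,-.135,.095,half=.035,N=400)
c=cam('side'); b=cv2.resize(np.ascontiguousarray(c['pixels'][130:200,295:365,::-1]),(400,400),interpolation=cv2.INTER_CUBIC)
cv2.imwrite('pics/9.png',np.hstack([a,b]))
```

```text
(no output)
```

View pics/9.png

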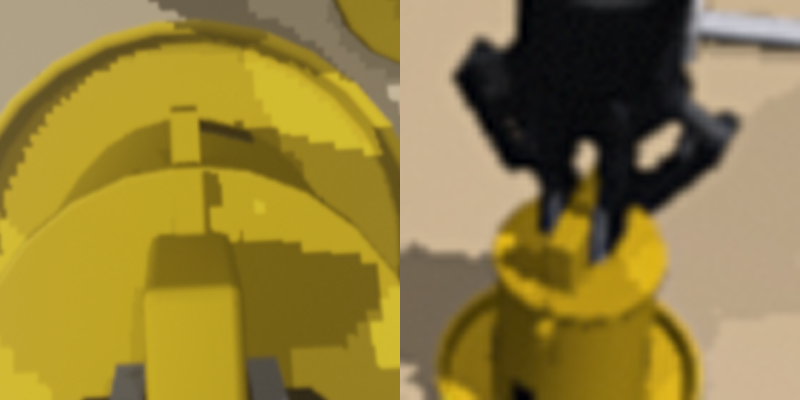

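```bash
python3 go.py .497 -.1694 .1221 2.5; python3 -c "
from rig import bot
print(bot.sign_off())"
```

```text
t 16.45 travel [ 0.01  0.02 -0.  ] rot [ 0.04 -0.03 -0.01] toolz [-0.0028 -0.0031 -1.    ] F [-1.57  0.56  1.73] M [0.09  0.163 0.056] open 0.15 q [-0.47 -0.07  1.96 -0.    1.25 -0.51] pos [ 0.4966 -0.1702  0.1222]
the job is handed in; nothing more can be done
None
```

I fitted the yellow bar lid into the feeder mouth, turned it clockwise about 45° to the halfway studs, and handed the job in at about 16.5 s, still gripping the bar.

- **Flush on the rim:** the lid dropped through the slots without catching. The tool stopped at z = 0.1222 m, where I expected 0.1221 m, and the side view shows the disc sitting on the rim.
- **Turn:** the tool yaw went from 47.6° to 2.6°. The wrist picture shows the lid's rib in line with the stud to within about 2°.
- **Spring and lock:** the wrist moment of about 0.04–0.06 N m fits the spring pushing back. I had no direct reading of the shutter angle, so that check rests on the turn angle and the moment.
- **Grip:** I closed the fingers at 60 N and the opening stayed steady on the bar. The yaw held still over the last readings.
- **Other objects:** no large contact force showed in any reading. I did not measure the positions of the bell, plain lid, bath, scoop or ladder again at the end.
- **Network errors:** the networks sometimes took the green look-alike for the lid. Their feeder and lid positions were also off by a few millimetres, up to about 1 cm for the lid. I used rectified wrist pictures for the final positions instead.

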